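# Close up the sample jar queue

### The job

Close up the queue of open sample jars on the blue rail: push the stray open jar across the table to the rail, behind the jar already there, and push it along until the front jar touches the end stop, the two jars touch each other and both touch the rail. Only push the two jars from outside: do not lift or tip them, do not straddle them with the hand or reach into them, and leave the other things on the table where they are.

Things in the scene. Friction and masses are not known exactly. Their poses are not given: they have to be found in the camera images.
- rail: fixed blue rail, 400 mm long, 10 thick, 32 high; at its left end a stop juts out 75 mm toward the robot (black rubber face), making an L. Origin: inner corner of the L, table level. x: away from the robot through the rail, whose front face is x=0; y: along it to the stop, whose face is y=0. Jars stand at x<0, y<0; rail from y=-390 to 10 mm. A jar touching both has its centre at x=y=-44.5 mm
- row_jar: round stainless open sample jar, no lid: 89 mm outer diameter, 69 high, thin walls, about 0.25 kg, loose; slides when pushed low on its side. Origin: centre of its underside; z up. This one already stands along the rail, within 2 to 3 mm of it, some 20 to 60 mm short of the stop.
- stray_jar: round stainless open sample jar, no lid: 89 mm outer diameter, 69 high, thin walls, about 0.25 kg, loose; slides when pushed low on its side. Origin: centre of its underside; z up. This one stands away from the rail, nearer the robot and farther from the stop than the other; no other thing stands between it and the rail.
- lid_a: a steel jar lid lying on the table (not to be moved), 86 mm wide, 51 mm high with its two-leaf knob. Origin: centre of its underside.
- lid_b: a second steel jar lid lying on the table (not to be moved), 86 mm wide, 44 mm high. Origin: centre of its underside.
- tag_roll: a small roll of blank tags standing on end (not to be moved), 48 mm across, 46 mm high. Origin: centre of its underside.
- tags: a small stack of cut tags (not to be moved), 47 x 33 mm, 10 mm high. Origin: centre of its underside.
- marker: a marker pen lying on the table (not to be moved), 135 mm long, 16 mm thick, along its own y. Origin: centre of its underside.
- desk_stapler: a desk stapler (not to be moved), 138 x 34 mm, 42 mm high, along its own x. Origin: centre of its underside.
Not all that is in view belongs to the job. Leave any orange look-alike of the stray_jar alone.

How it is judged:
By the outcome, as a careful person would: the job done as asked, in the order asked, and still so for the second after the job is handed in, with the robot touching nothing.
It also fails if it takes over 48 s, if anything falls off the work surface, if the arm or the gripper's body presses on something with over 40 N, if the wrist force passes 120 N, or if a joint passes its speed limit or range.

### The arm

A 6-joint arm with a two-finger parallel gripper is mounted at the origin on a cart in front of the work surface, level with it; the furniture and walls round the work are solid. World frame = base frame: x ahead of the robot, y to its left, z up, the work surface at z = 0. Lengths are in mm, angles in rad, forces in N, time in s.
With the tool pointing down it reaches from about 325 to 775 mm from the base axis. Payload 5.5 kg.
Tool frame: the origin (TCP) lies between the finger pads, 19 mm behind the fingertips; this is the grasp point; z points along the fingers, y is the line along which they close (so a half turn about z gives the same grasp; the last joint's range is limited). The gripper opens to 88 mm and grips with 3 to 60 N. Pads are 20 mm wide; open, the fingers measure 115 mm over their backs; the gripper's body (75 mm by 178 mm) begins 61 mm behind the grasp point.
Start: joints at [1.194, 0.091, 1.231, -0, 1.82, -0.057], TCP at [188.631, 569.592, 241.331] pointing down, gripper open.
Joint ranges: [-2.87, 2.87], [-0.86, 2.18], [0.17, 2.46], [-1.51, 4.65], [0.06, 2.69], [-2.65, 2.65]. Speed limits (rad/s): [2.57, 2.57, 3.01, 3.14, 3.14, 3.14].

### API

Orientations are given as a unit quaternion [w, x, y, z].
In Python, from station import bot gives the robot as it stands. Calls block until the motion is done:
- bot.goto(position, orientation): joint-space move of the TCP to a pose.
- bot.movel(position, orientation=None, max_speed=150, until_force=None): straight line of the TCP; orientation=None keeps the orientation; max_speed is the mean speed in mm/s. With until_force (N) it stops when the force on the tool has changed by that much, and returns True; else False.
- bot.goto_joints(angles): joint-space move.
- bot.set_gripper(opening): finger opening in mm; the grip force is fixed at half the most; returns when the fingers have stopped.
- bot.hold(seconds).
- bot.ik(position, orientation): joint angles nearest the present ones, or None.
- bot.snapshot(name): name is "side" or "top"; returns (picture, depth): 384x512x3 uint8, blue, green, red; 384x512 float32, mm along the optical axis (not along the pixel's ray), 0 where there is no reading.
- bot.get_calibration(name): a dict with "mtx" (3x3 intrinsics, pixels), "world_to_cam" (4x4, takes a point from world to camera coordinates). Camera axes: x right, y up, looking along -z (the intrinsics and any distortion apply to the point x, -y, -z); pixel columns grow to the right and rows downward; lengths in mm; the calibration is good to about 2 mm. A picture is of the moment at which its call begins. get_calibration takes no time and is no camera call.
A pose or a line that the arm cannot do raises bot.Unreachable and nothing moves.
- bot.close_job(): hands the job in; it is judged then, once.
Readings, each from a call of its own:
- bot.get_clock(): time.
- bot.get_q(): joint angles.
- bot.get_qvel(): joint speeds.
- bot.get_joint_torque(): joint torques, N m.
- bot.get_tcp_pos(): TCP position.
- bot.get_eef_rot(): TCP orientation.
- bot.get_ft_force(): force on the tool from outside, world axes, zero at the start.
- bot.get_wrist_torque(): the same for the moment, N m.
- bot.get_gripper_width(): finger opening in mm.
- bot.get_gripper_force(): force on a finger pad.
Only numpy, scipy, OpenCV 4.12 (cv2) and the standard library are available. Lean on these libraries where they do the work, as an engineer would, in place of code of your own. Each camera call takes 0.05 s, during which the arm holds its last target. There are 200 camera calls.

## Working session

There is one attempt and no reset: what is moved stays moved. The work goes in short steps, each a Python script; the robot and the scene stay as the last script left them, time stands still between calls to the robot, and variables do not carry over. Pictures are saved under pics/ and viewed, at most 10 in all, crops included, and the job is handed in when it is done.

```bash
mkdir -p pics
python3 - <<'E'
from station import bot
import cv2,numpy as np
for n in("top","side"):
    p,d=bot.snapshot(n); cv2.imwrite(f"pics/{n}0.png",p); np.save(f"{n}0.npy",d)
    c=bot.get_calibration(n); print(n,c)
print(bot.get_eef_rot(),bot.get_clock())
E
```

```text
top {'mtx': array([[352.01770865,   0.        , 256.51921996],
       [  0.        , 352.01770865, 188.9057785 ],
       [  0.        ,   0.        ,   1.        ]]), 'world_to_cam': array([[-2.30479621e-02, -9.99731946e-01,  2.19729816e-03,
         1.20069497e+02],
       [ 9.81511319e-01, -2.22100584e-02,  1.90111133e-01,
        -5.05717662e+02],
       [-1.90011371e-01,  6.53834722e-03,  9.81760118e-01,
        -8.60105434e+02],
       [ 0.00000000e+00,  0.00000000e+00,  0.00000000e+00,
         1.00000000e+00]])}
side {'mtx': array([[480.97834338,   0.        , 250.77622863],
       [  0.        , 480.97834338, 185.31538482],
       [  0.        ,   0.        ,   1.        ]]), 'world_to_cam': array([[ 9.96007651e-01, -8.90334729e-02, -6.46533992e-03,
        -4.74327018e+02],
       [ 5.25429925e-02,  5.26158158e-01,  8.48761937e-01,
        -1.01698310e+02],
       [-7.21664316e-02, -8.45713091e-01,  5.28735636e-01,
        -1.15070051e+03],
       [ 0.00000000e+00,  0.00000000e+00,  0.00000000e+00,
         1.00000000e+00]])}
[-1.77932063e-04  1.59216920e-01  9.87243250e-01 -8.40547846e-04] 0.1
```

View pics/top0.png

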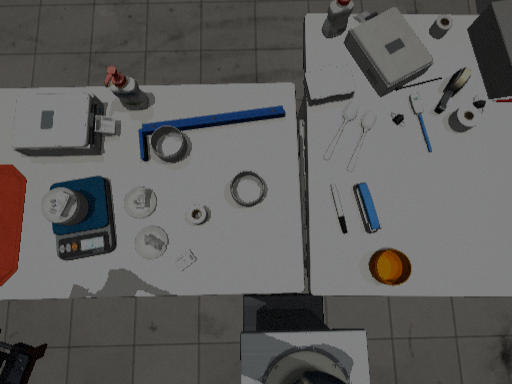

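View pics/side0.png

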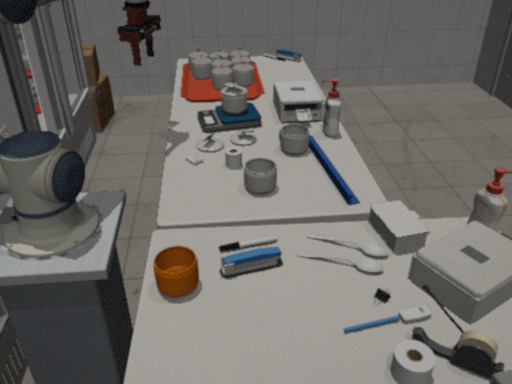

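The top view shows the row jar at about (168,144), the stray jar at (248,189), and the rail from (143,130) to (284,112) with its stop going down to (143,158). The lids are at (140,201) and (151,242), and the tag roll is at (197,214). Next I measure them with depth, colour masks and rim rays.

```bash
cat > h.py <<'E'
import cv2,numpy as np
from station import bot
def cloud(n,d):
    c=bot.get_calibration(n);K=c["mtx"];T=np.linalg.inv(c["world_to_cam"])
    v,u=np.mgrid[:d.shape[0],:d.shape[1]]
    P=np.stack([(u-K[0,2])/K[0,0]*d,-(v-K[1,2])/K[1,1]*d,-d],-1)
    return P@T[:3,:3].T+T[:3,3]
def ray(n,uv,z):
    c=bot.get_calibration(n);K=c["mtx"];T=np.linalg.inv(c["world_to_cam"])
    uv=np.asarray(uv,float).reshape(-1,2)
    r=np.c_[(uv[:,0]-K[0,2])/K[0,0],-(uv[:,1]-K[1,2])/K[1,1],-np.ones(len(uv))]@T[:3,:3].T
    o=T[:3,3]; return (o+r*((z-o[2])/r[:,2])[:,None])[:,:2]
def circ(p,iters=6):
    for _ in range(iters):
        A=np.c_[2*p,np.ones(len(p))];s=np.linalg.lstsq(A,(p**2).sum(1),rcond=None)[0]
        r=np.sqrt(s[2]+s[:2]@s[:2]);e=abs(np.hypot(*(p-s[:2]).T)-r)
        p=p[e<max(2*np.median(e),2)]
    return s[:2],r,len(p)
def jar(d,box,n="top"):
    W=cloud(n,d);u0,v0,u1,v1=box
    m=np.zeros(d.shape,np.uint8);m[v0:v1,u0:u1]=1
    m&=((W[...,2]>58)&(W[...,2]<80)&(d>0)).astype(np.uint8)
    v,u=np.nonzero(m); z=W[v,u,2]; p=ray(n,np.c_[u,v],69)
    c,r,k=circ(p); return c,r,k,np.median(z)
def railfit(p,d):
    h=cv2.cvtColor(p,cv2.COLOR_BGR2HSV);W=cloud("top",d)
    m=cv2.inRange(h,(105,120,60),(130,255,255));m[:, :125]=0;m[:,295:]=0;m[:95]=0;m[170:]=0
    m=(m>0)&(W[...,2]>24)&(W[...,2]<40)
    v,u=np.nonzero(m);return ray("top",np.c_[u,v],32),W[m]
E
python3 - <<'E'
from h import *
p=cv2.imread("pics/top0.png");d=np.load("top0.npy")
W=cloud("top",d);print("tablez",W[270,[40,100,200,260]])
for b in((145,118,195,168),(224,165,272,213)):print(jar(d,b))
ds=np.load("side0.npy")
for b in((274,120,315,160),(238,152,284,198)):print("side",jar(ds,b,"side"))
q,w=railfit(p,d);print(len(q),q.min(0),q.max(0))
hull=cv2.convexHull(q.astype(np.float32))[:,0];print(hull.round(1).tolist())
np.save("q.npy",q)
# wall of the rail: long bar
bar=q[q[:,1]<q[:,1].max()-80];f=np.polyfit(bar[:,1],bar[:,0],1);res=bar[:,0]-np.polyval(f,bar[:,1]);print("bar",f,res.min(),res.max(),np.sqrt(12)*res.std())
big=cv2.resize(p[90:270,110:300],None,fx=4,fy=3.3,interpolation=cv2.INTER_CUBIC);cv2.imwrite("pics/z0.png",big[:600,:800])
# obstacles
for n,(u0,v0,u1,v1) in dict(lida=(120,182,160,220),lidb=(132,224,171,260),roll=(185,202,210,228),scale=(40,170,120,262)).items():
    w=W[v0:v1,u0:u1];w=w[w[...,2]>8];print(n,w.min(0).round(),w.max(0).round())
E
```

```text
tablez [[ 3.15656474e+02  6.75477710e+02  1.17450825e+00]
 [ 3.12044982e+02  5.19967932e+02  7.67099758e-01]
 [ 3.06003853e+02  2.60276990e+02 -2.02658282e-01]
 [ 3.02430594e+02  1.04071825e+02  9.34494881e-01]]
(array([637.50849326, 338.56704138]), np.float64(41.72541313728959), 133, np.float64(66.78291248327628))
(array([511.64617762, 132.81835736]), np.float64(41.7406401933318), 140, np.float64(67.87181633452985))
side (array([636.10947578, 326.6642911 ]), np.float64(42.31040630026932), 127, np.float64(64.14858789602607))
side (array([511.35489245, 122.05967444]), np.float64(42.123433960644334), 157, np.float64(63.79453131737773))
585 [602.44144734  27.90364867] [731.0131698  423.50629396]
[[731.0, 47.0], [726.0999755859375, 91.0999984741211], [721.2000122070312, 132.39999389648438], [692.0, 377.79998779296875], [687.0999755859375, 415.6000061035156], [684.2999877929688, 420.8999938964844], [681.5, 423.5], [675.7999877929688, 423.29998779296875], [658.7000122070312, 422.6000061035156], [624.9000244140625, 418.5], [602.5999755859375, 415.0], [602.5, 412.29998779296875], [602.4000244140625, 409.70001220703125], [722.0, 33.599998474121094], [724.7000122070312, 28.0], [727.7000122070312, 27.899999618530273], [730.5999755859375, 30.5], [730.7000122070312, 33.29999923706055], [730.9000244140625, 41.5]]
bar [-1.17354765e-01  7.31142673e+02] -6.012161805673259 5.693813956474287 11.264198535047806
lida [336. 114.   8.] [531. 463. 940.]
lidb [336. 114.   8.] [423. 430. 940.]
roll [336. 114.   8.] [472. 288. 940.]
scale [336. 114.   8.] [558. 650. 940.]
```

View pics/z0.png

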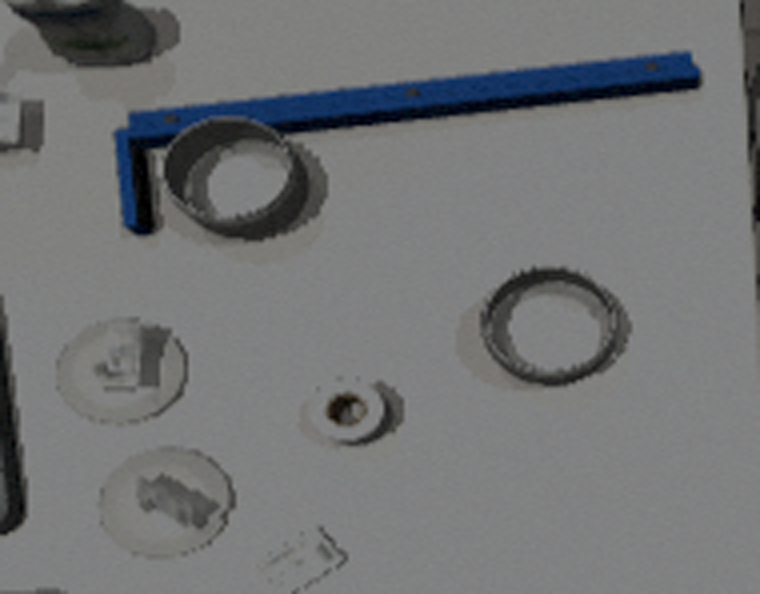

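The zoom shows the row jar 2–3 mm off the rail and about 25 mm short of the stop. The stray jar has a clear path to the rail. I'll push with the half-open fingers as a shallow cradle against the outside of the jar.

```bash
cat >> h.py <<'E'
a=np.arctan(0.1174);ex=np.array([np.cos(a),np.sin(a)]);ey=np.array([-ex[1],ex[0]])
O=721.5*ex+332*ey
def w(x,y,z):return [*(O+x*ex+y*ey),z]
def rl(p):p=np.asarray(p)[:2]-O;return np.array([p@ex,p@ey])
from scipy.spatial.transform import Rotation as Rn
def quat(dr):
    x=np.r_[dr,0];z=np.array([0,0,-1.]);R=np.c_[x,np.cross(z,x),z]
    return Rn.from_matrix(R).as_quat(scalar_first=True)
def best(p,dr):
    c=[(quat(s*dr),bot.ik(p,quat(s*dr))) for s in(1,-1)]
    c=[k for k in c if k[1] is not None];q0=bot.get_q()
    return min(c,key=lambda k:np.abs(np.array(k[1])-q0).max())[0]
ZL,ZH=29,150
def st(m):print(m,"t",round(bot.get_clock(),1),"tcp",rl(bot.get_tcp_pos()).round(1),"F",np.round(bot.get_ft_force(),1))
E
python3 - <<'E'
from h import *
print("O",O)
d=np.load("top0.npy")
s=rl(jar(d,(224,165,272,213))[0]);r=rl(jar(d,(145,118,195,168))[0]);print("stray",s,"row",r)
y=s[1];xs=s[0]+1.5-48-22
bot.set_gripper(46)
q=best(w(xs,y,ZH),ex)
bot.goto(w(xs,y,ZH),q);st("above")
print(bot.movel(w(xs,y,ZL),until_force=10));st("down")
print(bot.movel(w(-44.5-48-14,y,ZL),max_speed=60,until_force=15));st("push1")
p,dd=bot.snapshot("top");cv2.imwrite("pics/t1.png",p);np.save("t1.npy",dd)
cv2.imwrite("pics/t1z.png",cv2.resize(p[90:270,110:310],None,fx=4,fy=3.3,interpolation=cv2.INTER_CUBIC))
E
```

```text
O [677.86774217 413.86178143]
stray [-197.85721938 -259.74513561] row [-48.8632684  -70.07530131]
above t 2.8 tcp [-266.2 -259.2] F [-0.  -0.3  0.3]
False
down t 3.7 tcp [-265.7 -259.6] F [-0.4  0.7 -0.3]
False
push1 t 6.6 tcp [-106.6 -259.7] F [-0.7 -0.4  0.7]
```

View pics/t1z.png

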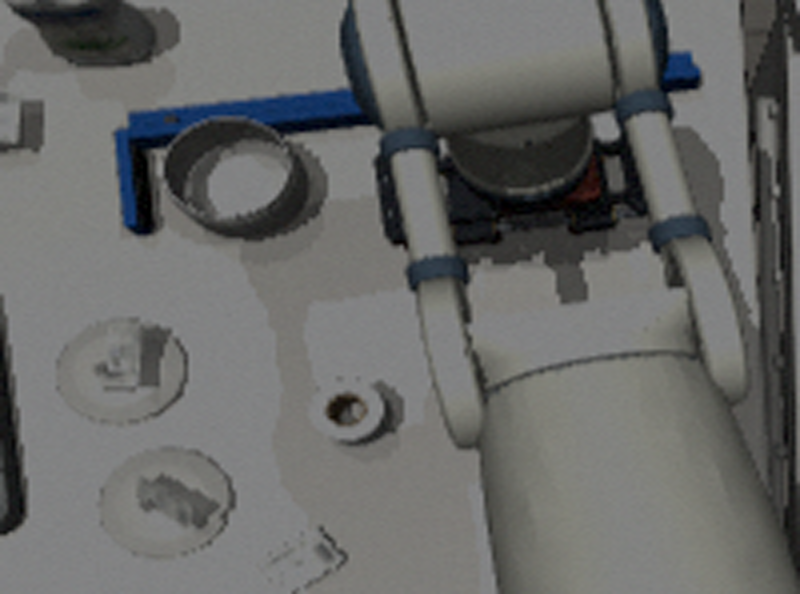

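The arm hides most of the stray jar, which is near (520,150) in the crop. It looks upright, close to the rail and in front of the fingers. I'll continue slowly until it touches the rail.

Run:
```python
from h import *
y=rl(bot.get_tcp_pos())[1]
print(bot.movel(w(-84,y,ZL),max_speed=15,until_force=5));st("contact")
c=rl(bot.get_tcp_pos());np.save("c1.npy",c)
bot.movel(w(c[0]-25,y,ZL),max_speed=100)
bot.movel(w(c[0]-25,y,ZH-30),max_speed=200)
xj=c[0]+48.1; ys=y-48-24
q=best(w(xj,ys,ZH-30),ey)
bot.goto(w(xj,ys,ZH-30),q);st("above2")
p,dd=bot.snapshot("top");cv2.imwrite("pics/t2.png",p);np.save("t2.npy",dd)
ps,ds=bot.snapshot("side");np.save("s2.npy",ds)
v=np.hstack([p[90:270,110:310],ps[100:280,180:380]]);cv2.imwrite("pics/t2z.png",cv2.resize(v,None,fx=2,fy=2))
```

```text
True
contact t 7.7 tcp [ -90.5 -259.8] F [-0.1  0.2  0.5]
above2 t 10.0 tcp [ -42.8 -331.5] F [ 0.9  0.4 -0.1]
```

View pics/t2z.png

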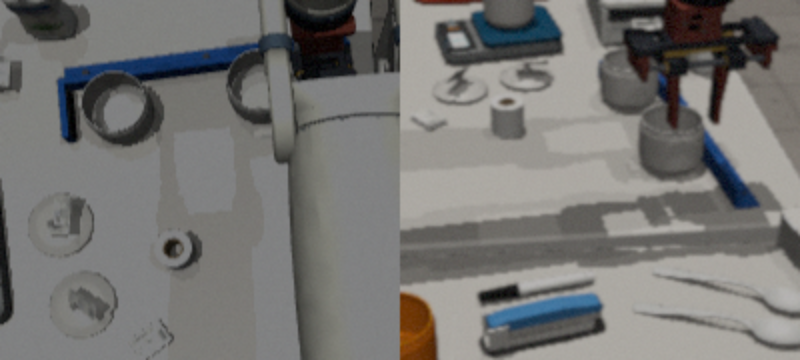

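Both jars are upright. The stray jar is now at the rail, at about (255,85) on the left of the picture, with the row jar at (118,107). Now I push along the rail.

Run:
```python
from h import *
c=np.load("c1.npy");xj=c[0]+48.1;y0=rl(bot.get_tcp_pos())[1]
print(bot.movel(w(xj,y0,ZL),until_force=10));st("down")
print(bot.movel(w(xj,-70-89-48-12,ZL),max_speed=50,until_force=15));st("p2")
for k in range(4):
    h=bot.movel(w(xj,-176,ZL),max_speed=20,until_force=7);st(f"p3 {h}")
    if not h or rl(bot.get_tcp_pos())[1]>-190:break
p,dd=bot.snapshot("top");np.save("t3.npy",dd)
ps,ds=bot.snapshot("side")
v=np.hstack([p[90:270,110:310],ps[60:240,220:420]]);cv2.imwrite("pics/t3z.png",cv2.resize(v,None,fx=2,fy=2))
```

```text
False
down t 10.8 tcp [ -41.8 -331.4] F [-0.3 -0.  -0.3]
False
p2 t 13.2 tcp [ -42.9 -218.6] F [-3.2 -3.5 -0. ]
p3 True t 15.1 tcp [ -43.3 -179.3] F [-0.4 -1.3  1. ]
```

View pics/t3z.png

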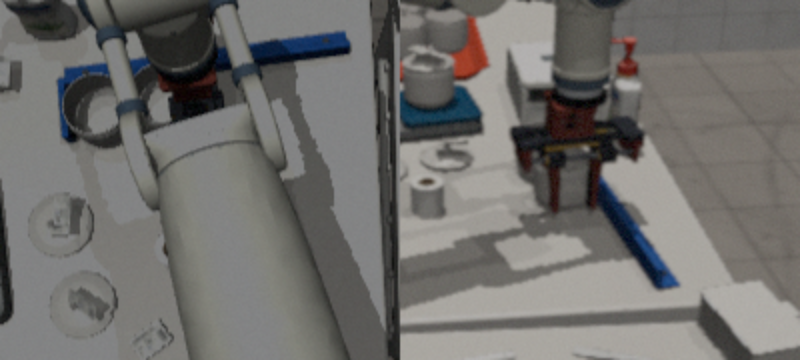

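The jars have closed up against the stop: the row jar is at about (92,108) in the left half, touching the stop. Next I back off, seat each jar against the rail, and look.

Run:
```python
from h import *
c=np.load("c1.npy");t=rl(bot.get_tcp_pos());np.save("c2.npy",t)
bot.movel(w(t[0],t[1]-25,ZL),max_speed=100)
bot.movel(w(t[0],t[1]-25,ZH-30),max_speed=200)
first=True
for y in(t[1]+48.1+89,t[1]+48.1):
    q=best(w(c[0]-20,y,ZH-30),ex)
    if first: bot.goto(w(-160,-200,ZH-30),q);first=False
    bot.goto(w(c[0]-22,y,ZH-30),q)
    print(bot.movel(w(c[0]-22,y,ZL),until_force=10))
    h=bot.movel(w(c[0]+4,y,ZL),max_speed=12,until_force=4);st(f"seat {h} c1 {c}")
    bot.movel(w(c[0]-22,y,ZL),max_speed=100)
    bot.movel(w(c[0]-22,y,ZH-30),max_speed=200)
bot.goto(w(-250,-260,ZH),q)
st("out")
p,dd=bot.snapshot("top");cv2.imwrite("pics/t4.png",p);np.save("t4.npy",dd)
r=jar(dd,(140,118,183,168));s=jar(dd,(188,115,225,160));print(rl(r[0]),r[1:],rl(s[0]),s[1:])
cv2.imwrite("pics/t4z.png",cv2.resize(p[95:195,115:245],None,fx=6,fy=6,interpolation=cv2.INTER_CUBIC))
```

```text
False
seat True c1 [ -90.48073458 -259.76978852] t 20.5 tcp [-94.6 -42.8] F [-0.3 -0.2  0.3]
False
seat True c1 [ -90.48073458 -259.76978852] t 24.3 tcp [ -90.8 -131.5] F [-0.3  0.7 -1.2]
out t 26.1 tcp [-249.9 -259.7] F [-0.9 -0.  -0.2]
[-48.69978293 -46.96091889] (np.float64(42.5419904106226), 113, np.float64(66.18161401831105)) [ -45.14499155 -133.57322557] (np.float64(41.133284463306914), 42, np.float64(67.0758456590155))
```

View pics/t4z.png

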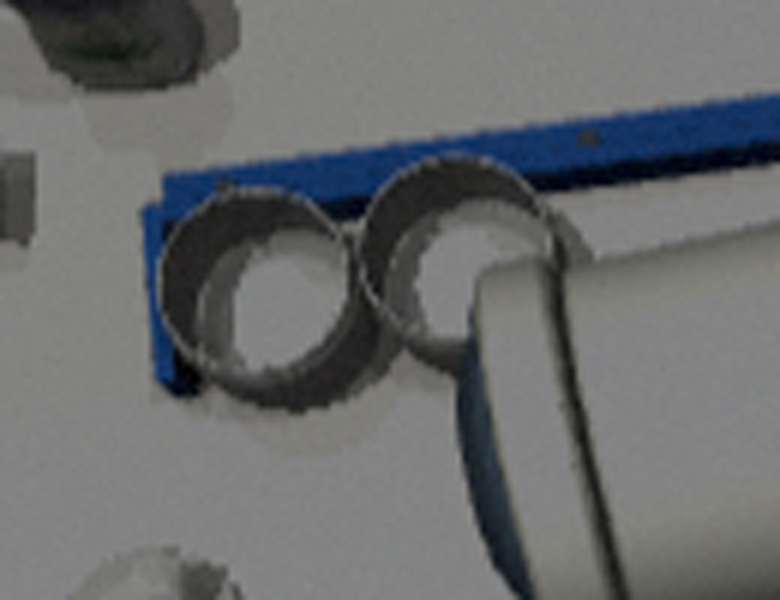

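The row jar is still about 4 mm off the rail: 4 N made the fingers stop at -94.6, against -90.8 for the stray jar. I'll seat the row jar with more force, then close the row again along the rail.

Run:
```python
from h import *
c=np.load("c1.npy");t=np.load("c2.npy");y=t[1]+48.1+89
q=best(w(c[0]-22,y,ZH-30),ex)
bot.goto(w(c[0]-22,y,ZH-30),q)
bot.movel(w(c[0]-22,y,ZL),until_force=10)
h=bot.movel(w(-97,y,ZL),max_speed=60,until_force=10)
h=bot.movel(w(c[0]+1,y,ZL),max_speed=12,until_force=15);st(f"seat {h}")
bot.movel(w(c[0]-22,y,ZL),max_speed=100)
bot.movel(w(c[0]-22,y,ZH-30),max_speed=200)
xj=c[0]+48.1
q=best(w(xj,t[1]-20,ZH-30),ey)
bot.goto(w(-160,-200,ZH-30),q)
bot.goto(w(xj,t[1]-20,ZH-30),q)
bot.movel(w(xj,t[1]-20,ZL),until_force=10)
h=bot.movel(w(xj,t[1]+3,ZL),max_speed=12,until_force=4);st(f"press {h}, before {t}")
t2=rl(bot.get_tcp_pos())
bot.movel(w(xj,t2[1]-22,ZL),max_speed=100)
bot.movel(w(xj,t2[1]-22,ZH),max_speed=200)
q=best(w(-300,-290,ZH),ex);bot.goto(w(-300,-290,ZH),q)
st("out")
p,dd=bot.snapshot("top");cv2.imwrite("pics/t5.png",p);np.save("t5.npy",dd)
r=jar(dd,(140,118,183,168));s=jar(dd,(183,113,225,160));print(rl(r[0]),r[1:],rl(s[0]),s[1:])
cv2.imwrite("pics/t5z.png",cv2.resize(p[95:195,115:245],None,fx=6,fy=6,interpolation=cv2.INTER_CUBIC))
```

```text
seat False t 29.1 tcp [-90.3 -43.9] F [-4.9 -7.4  3.3]
press True, before [ -43.47790301 -179.39237397] t 34.1 tcp [ -42.9 -179.6] F [-0.1 -0.2  0.6]
out t 36.6 tcp [-299.8 -289.9] F [ 0.   1.  -0.4]
[-45.83697369 -46.88561372] (np.float64(42.531688118304466), 116, np.float64(66.64864076334959)) [ -45.76152979 -133.02149076] (np.float64(41.71383090650324), 93, np.float64(65.88874004134618))
```

View pics/t5z.png

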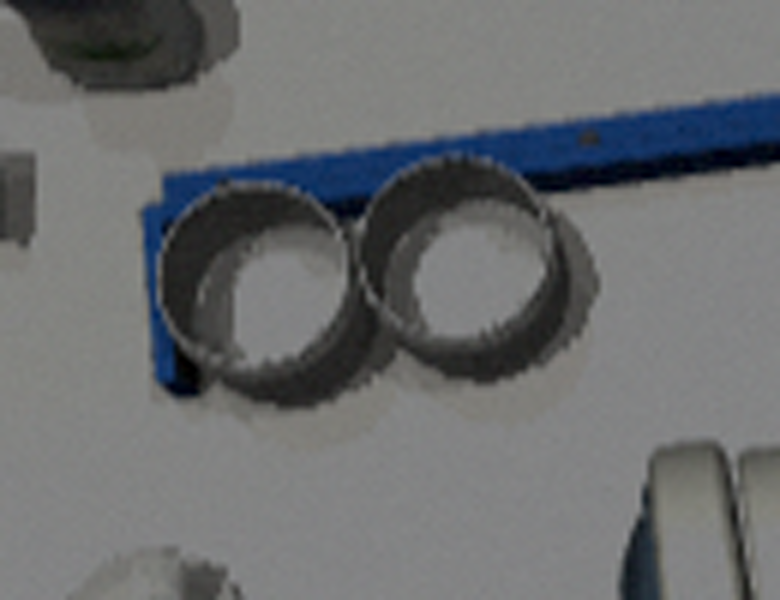

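```bash
python3 -c "
from station import bot
print(bot.close_job())"
```

```text
the job is handed in; nothing more can be done
None
```

I handed the job in at about 37 s: by the last picture and the contact readings, the front jar is against the stop, the jars touch each other and both touch the rail, and nothing else was touched.

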